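# Free the last swing bolt of the studio steriliser

## Robot

A 6-joint arm with a two-finger parallel gripper is mounted at the origin on the work surface. World frame = base frame: x ahead of the robot, y to its left, z up, the work surface at z = 0. Lengths are in mm, angles in rad, forces in N, time in s.
With the tool pointing down it reaches from about 350 to 725 mm from the base axis. Payload 4.3 kg.
Tool frame: the origin (TCP) lies midway between the tips of the shut fingers; the grasp point (between the pads) lies bot.grip_point_offset behind it (bot.grip_point_offset is the distance from the TCP to the grasp point, in mm); z points along the fingers, y is the line along which they close (so a half turn about z gives the same grasp; the last joint's range is limited). The gripper opens to 85 mm and grips with 20 to 120 N. Pads are 22 mm wide; open, the fingers measure 114 mm over their backs; the gripper's body (76 mm by 85 mm) begins 54 mm behind the grasp point. The pads swing forward as they close: fully open they stand 13 mm farther back than shut.
Start: joints at [1.093, 0.377, 0.081, 1.274, 0, 1.46], TCP at [206.758, 536.58, 231.329] pointing down, gripper open.
Joint ranges: [-2.72, 2.72], [-0.84, 1.66], [-1.02, 1.22], [-1.77, 2.12], [-1.37, 1.28], [-3.14, 3.14]. Speed limits (rad/s): [2.57, 2.57, 3.14, 3.14, 3.14, 3.14].

## Interface

Orientations are given as a rotation vector (axis times angle).
In Python, from bench import bot gives the robot as it stands.
- The arm moves only by the tool send_rows, never from a script. Its argument "deltas" is text: rows parted by semicolons, each of 4 numbers parted by spaces: the shift along the tool's x, y, z in m, then the turn about the tool's z in rad. In form: dx dy dz spin; .... A call has exactly 5 rows; each row shifts and turns the commanded pose from where the row before left it, along the tool's axes as they then stand; what a row does not reach is not made up. A row lasts 1/12 s, in which the tool goes at most 41.7 mm and 7.16 degrees, less where a joint would pass 70% of its speed; a pose out of reach is approached as far as the arm can. A call is refused whole if a number of a shift passes 0.0417 or a number of a turn 0.125, either way. A call with a gripper value outside its range is refused whole. "grip" is the opening, from 0 (shut) to 1 (fully open), set as the call begins (left out, the last holds). The fingers move at their own pace and stop on an object; the grip force is fixed at half the most. Time passes only in rows, so rows that do not move let the fingers close, or fill a call up. It gives the time, the measured TCP pose, the force, the opening and the grip force at its end, in the units of the state.
- bot.get_state(): the state, without advancing time (a new reading comes with each control period).
- bot.grab_frame(name): name is "scene" or "top"; returns a dict with "image" (480x640x3 uint8, red, green, blue), "range_z" (480x640 float32, mm along the optical axis (not along the pixel's ray), 0 where there is no reading), "intrinsics" (3x3 intrinsics, pixels), "rvec" (rotation vector, rad) and "tvec" (3), from world to camera coordinates, as OpenCV has them. Camera axes: x right, y down, z forward; pixel columns grow to the right and rows downward; lengths in mm; the calibration is good to about 2 mm. A picture is of the moment at which its call begins.
- bot.sign_off(): hands the job in; it is judged then, once.
The state is a dict: "time": time; "joint_pos": joint angles; "qvel": joint speeds; "joint_efforts": joint torques, N m; "position": TCP position; "tool_rot": TCP orientation; "force": force on the tool from outside, world axes, zero at the start; "torque": the same for the moment, N m; "opening": finger opening in mm; "grip_force": force on a finger pad.
Only numpy, scipy, OpenCV 4.12 (cv2) and the standard library are available. Lean on these libraries where they do the work, as an engineer would, in place of code of your own. Each camera call takes 0.05 s, during which the arm holds its last target. There are 200 camera calls.

## Task

Unscrew the brass wing nut of the one swing bolt still standing in the lid, far enough to clear the cupped seat but not to the end of its thread, then swing the bolt out of its slot and press it down gently against its rubber rest, so that it stays there touching the rest. Do not force the bolt against the seat or the rest, and leave the things standing on the bench alone.

Things in the scene. Friction and masses are not known exactly. Their poses are not given: they have to be found in the camera images.
- pot: Fixed stainless steriliser, 200 mm wide; origin at the centre of its underside on the bench, z up. The standing swing bolt is on its -y side; 'outward' below means along the pot's -y. Lid top 138 mm high, lid edge radius 106 mm; black lid knob 40 mm wide, up to 164 mm high, at pot (0, 30) mm. Two other swing bolts, 120 degrees to either side, already lie out: not part of the work.
- eyebolt: Standing swing bolt with all it carries (steel, 8 mm thick, 116 mm from hinge axis to top). Origin on its hinge axis, at pot (0, -125, 50) mm; z along the bolt to its free end, x the hinge axis (the pot's x). With the nut still caught it tips out only 2.5 mm at the rim, then stops.
- bolt (a joint): Angle of the swing bolt (rad): 0 upright in the slot, grows as it swings outward and down. The hinge is stiff (0.12 N m): the bolt stays where it is left. It meets its rest between 1.0 and 1.45 rad, different every time and not measured.
- nut (a joint): Turn of the wing nut (rad): 0 tight, starts at 0 to 0.5, grows as loosened, counter-clockwise from above. Rises 2.55 mm per rad (coarse thread), friction 0.08 N m; underside 90.5 mm from the hinge axis at 0. The bolt can swing out once the nut is about 0.5 mm over the rim: somewhere between 0.9 and 2.7 rad. It must never pass 3.6 rad (the end of the thread is at 4.0).
- wings (a point): Centre of the brass wing nut's wings, on the bolt's axis, 19 mm above the nut's underside. x along the wings, y across them, z up the bolt. Two upright wings 10 mm thick, 46 mm tip to tip with an 8 mm gap in the middle, from 10 mm below to 10 mm above this point; below them a round collar 20 mm wide. Grip across y.
- jar: Bystander: green jar with white cap, 68 mm wide, 85 mm tall, origin at the centre of its underside.
- cup_stand: Bystander: round steel ink-cup stand, 92 mm wide, 54 mm tall, origin at the centre of its underside.
- grip_tube: Bystander: red ribbed grip tube standing upright, 26 mm wide, 75 mm tall, origin at the centre of its underside.
- lug (a point): Lid lug where the upright bolt passes, at pot (0, -125, 135) mm; pot's axes: two prongs, 12 mm slot along y, open outward. On them an aluminium cupped seat, 36 mm wide; its outer rim (3 mm thick, both sides of the slot, inner face 12.5 mm outward of the upright bolt's axis) catches the nut. Rim top 142.5 to 146.5 mm high, varies, not measured: feel for it. Over 25 N on it is too much.
- rest (a point): Point on the bolt's hinge axis, fixed, pot's axes. Below it is the rest: a blue stop arm reaching outward and down, with a sprung black rubber pad (18 mm wide) that the bolt's shank meets 61 mm from the hinge. The pad is sprung at 4 N/mm; over 20 N on it is too much. Pressed (over 2 N) and let go, the bolt stays touching it lightly.

How it is judged (in metres and radians):
On the way, in this order (a step that is already met when the one before it is completed fails the run):
1. the wing nut is loosened while the bolt stands in the slot (value of joint nut above 0.75 rad and value of joint bolt below 0.2 rad), for 0.1 s.
2. the bolt is swung out of the slot (value of joint bolt above 0.6 rad), for 0.1 s.
3. the bolt is pressed against its rubber rest (value of joint bolt above 0.9 rad and contact force between eyebolt and pot above 2 N), for 0.1 s.
At the end, for the whole second after the job is handed in: The bolt lies swung out (more than 0.95 rad), at rest, released and still touching its rubber rest (over 0.2 N); the nut is loosened but still on its thread (0.75 to 3.6 rad) (value of joint bolt above 0.95 rad and contact force between eyebolt and pot above 0.2 N and velocity of joint bolt between -0.05 and 0.05 rad/s and value of joint nut between 0.75 and 3.6 rad).
It fails at once if the bolt or nut is forced against the seat with more than 25 N (contact force between eyebolt and pot above 25 N).
It fails at once if the bolt is pressed on its rest with more than 20 N (value of joint bolt above 0.9 rad and contact force between eyebolt and pot above 20 N).
It fails at once if the nut is run to the end of its thread (value of joint nut above 3.6 rad).
It fails at once if a bystander is moved by more than 20 mm (distance of any of jar, cup_stand, grip_tube from where it was at the start of the episode above 0.02 m).
It also fails if it takes over 72 s, if anything falls off the work surface, if the arm or the gripper's body presses on something with over 40 N, if the wrist force passes 120 N, or if a joint passes its speed limit or range.

## Working session

There is one attempt and no reset: what is moved stays moved. The work goes in short steps, Python scripts to look and compute and a tool call to move; the robot and the scene stay as the last step left them, time stands still between calls to the robot, and variables do not carry over. Pictures are saved under pics/ and viewed, at most 10 in all, crops included, and the job is handed in when it is done.

Besides the shell and the picture viewer there is one more tool, called after "Emit:" by a JSON object that holds its "name" and its "arguments". send_rows: Moves the arm, as the interface text tells. Its arguments: {"type":"object","properties":{"deltas":{"type":"string"},"grip":{"type":"number"}},"required":["deltas"]}

```bash
ls; mkdir -p pics; python3 - <<'E'
from bench import bot
import cv2,numpy as np
for n in("scene","top"):
    f=bot.grab_frame(n); cv2.imwrite(f"pics/{n}0.png",f["image"][:,:,::-1]); np.savez(f"{n}0.npz",**f)
    R=cv2.Rodrigues(np.array(f["rvec"],float))[0]; print(n,f["intrinsics"],(-R.T@np.array(f["tvec"]).ravel()))
print(bot.get_state(),bot.grip_point_offset)
E
```

```text
pics
scene [[442.18333306   0.         315.03104273]
 [  0.         442.18333306 243.78088225]
 [  0.           0.           1.        ]] [ 813.8452683  -504.87177898  643.75688248]
top [[498.29240094   0.         317.0303327 ]
 [  0.         498.29240094 238.67191056]
 [  0.           0.           1.        ]] [ 492.09112456  -97.81051835 1034.47274145]
{'time': 0.1, 'joint_pos': array([1.09270294e+00, 3.77993168e-01, 7.97476587e-02, 1.27436750e+00,
       9.68826140e-07, 1.46051324e+00]), 'qvel': array([ 0.00020467, -0.00050842,  0.00260621,  0.00127274,  0.00028423,
       -0.0004711 ]), 'joint_efforts': array([ 1.37140454e-03, -4.64692855e+01,  2.70583087e+01,  1.20017180e-02,
       -6.13322845e-05, -5.97809844e-06]), 'position': array([206.47075771, 536.02942194, 230.44789149]), 'tool_rot': array([-5.74407131e-01, -3.08809619e+00,  2.73013431e-03]), 'force': array([-0.54733159, -0.56907941,  0.04849613]), 'torque': array([ 0.00165233,  0.02736696, -0.00834978]), 'grip_force': 0.0, 'opening': 85.5130481572777} 18.700000000000003
```

View pics/scene0.png

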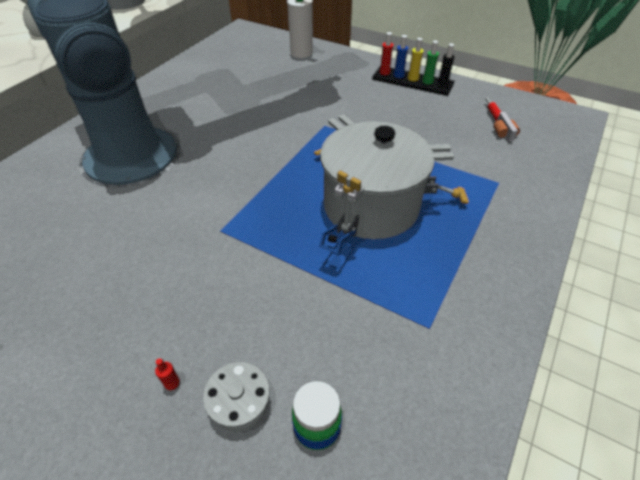

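View pics/top0.png

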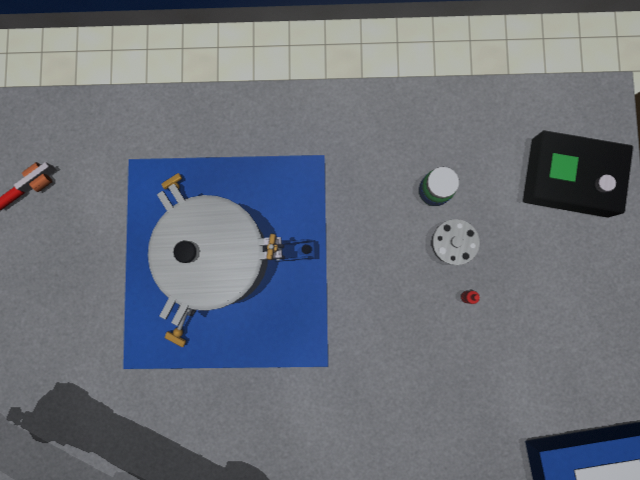

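Scene: pot on the blue mat, knob at top (185,252), standing bolt's wing nut at top (273,246); bystanders are far away to the right (jar 440,185; cup stand 456,242; tube 472,297).

```bash
cat > h.py <<'E'
import numpy as np,cv2
def cloud(f):
    z=np.asarray(f["range_z"],float);K=f["intrinsics"];v,u=np.mgrid[:480,:640]
    P=np.stack([(u-K[0,2])*z/K[0,0],(v-K[1,2])*z/K[1,1],z],-1)
    R=cv2.Rodrigues(np.array(f["rvec"],float))[0]
    return (P-np.array(f["tvec"],float).ravel())@R
E
python3 - <<'E'
from h import *
f=np.load("top0.npz");W=cloud(f)
im=f["image"].astype(int)
lid=(abs(W[...,2]-138)<5)&(np.hypot(*(np.mgrid[:480,:640]-np.array([252,206])[:,None,None]))<60)
c=np.argwhere(lid)
p=W[lid];print("lid n",len(p),np.median(p[:,2]))
pts=cv2.convexHull(c[:,::-1].astype(np.float32))
(cx,cy),r=cv2.minEnclosingCircle(pts);print(cx,cy,r,W[int(cy),int(cx)])
# robust: fit circle to boundary points by least squares
m=lid.astype(np.uint8);cn=max(cv2.findContours(m,0,1)[0],key=len)[:,0]
q=W[cn[:,1],cn[:,0],:2]
for _ in range(5):
    A=np.c_[2*q,np.ones(len(q))];s=np.linalg.lstsq(A,(q**2).sum(1),rcond=None)[0]
    R=np.sqrt(s[2]+s[0]**2+s[1]**2);e=np.hypot(*(q-s[:2]).T)-R;q=q[abs(e)<3]
print("circle",s[:2],R,len(q))
k=(W[...,2]>155)&(W[...,2]<172)
k[:,:150]=0;k[:,215:]=0;print("knob",W[k].mean(0),k.sum(),W[k][:,2].max())
for n in("top","scene"):
    f=np.load(n+"0.npz");W=cloud(f);im=f["image"].astype(int)
    b=(im[...,0]>im[...,2]*1.7)&(im[...,0]>100)&(im[...,1]>im[...,2]*1.2)&(W[...,2]>140)&(W[...,2]<200)
    P=W[b];print(n,b.sum(),np.argwhere(b).mean(0),P.mean(0),P.min(0),P.max(0))
    t=P[P[:,2]>P[:,2].max()-4];print(" top",t.mean(0),len(t))
    u=t[:,:2]-t[:,:2].mean(0);print(np.linalg.svd(u,full_matrices=False)[1:])  if len(t)<3 else print(np.linalg.svd(u,full_matrices=False)[2])
for n,(y0,x0,h,w) in {"scene":(110,270,180,220),"top":(180,220,120,130)}.items():
    f=np.load(n+"0.npz");i=f["image"][y0:y0+h,x0:x0+w,::-1]
    s=4 if n=="top" else 3.3
    cv2.imwrite(f"pics/{n}c.png",cv2.resize(i,None,fx=s,fy=s,interpolation=2))
E
```

```text
lid n 9624 136.82283369667647
205.93272399902344 251.99658203125 59.907318115234375 [567.01502624 128.27011663 138.54260784]
circle [566.53416729 129.11474587] 103.1117976621076 374
knob [565.05351027 157.85746196 163.73406732] 400 168.26525530313205
top 109 [246.17431193 271.0733945 ] [571.22244      4.64888635 166.83076098] [550.23343838  -2.29785279 148.38152037] [592.56215537  12.37843434 173.52630593]
 top [570.62811601   4.86395451 171.01740438] 62
[[-0.98363321  0.18018242]
 [-0.18018242 -0.98363321]]
scene 97 [179.82474227 348.12371134] [572.82822513   2.67102698 163.85714323] [551.99478944  -3.2382354  146.57529991] [593.66488434   9.7498204  170.88890199]
 top [573.28867017   3.67089509 169.21225899] 58
[[ 0.98861314 -0.15047945]
 [ 0.15047945  0.98861314]]
```

View pics/topc.png

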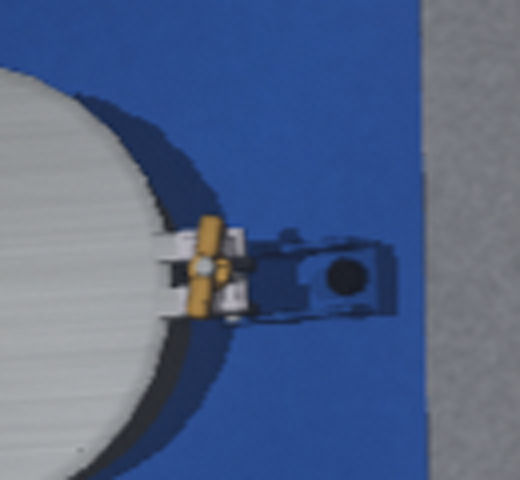

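View pics/scenec.png

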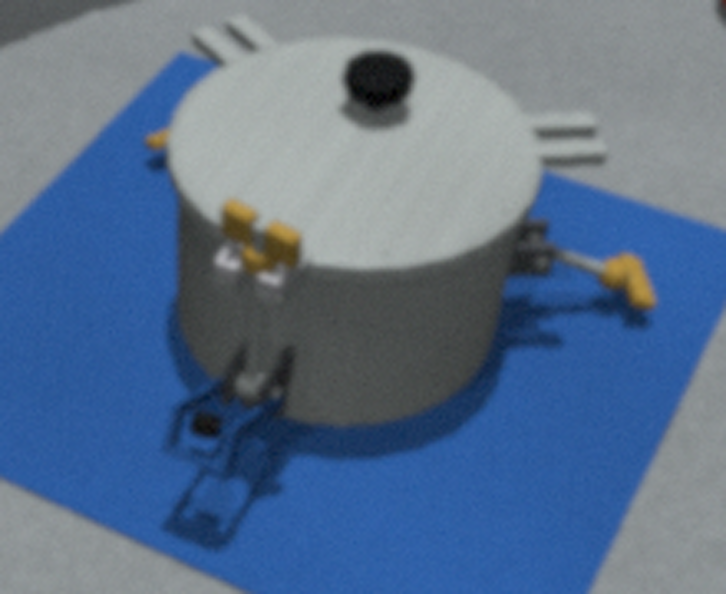

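Emit:
{"name": "send_rows", "arguments": {"deltas": "0 0 0 -0.11; 0 0 0 -0.11; -0.0276 -0.0294 0 0; -0.0276 -0.0294 0 0; -0.0276 -0.0294 0 0", "grip": 1}}

```text
time: 0.52
position: [275.7, 436.0, 230.6]
tool_rot: [-0.228, -3.133, 0.001]
force: [1.1, 0.0, -0.1]
opening: 85.6
grip_force: 0.0
```

Emit:
{"name": "send_rows", "arguments": {"deltas": "-0.0276 -0.0294 0 0; -0.0276 -0.0294 0 0; -0.0276 -0.0294 0 0; -0.0276 -0.0294 0 0; -0.0276 -0.0294 0 0"}}

```text
time: 0.93
position: [390.9, 269.5, 231.0]
tool_rot: [-0.231, -3.133, 0.0]
force: [1.8, 1.6, 0.2]
opening: 85.3
grip_force: 0.0
```

Emit:
{"name": "send_rows", "arguments": {"deltas": "-0.0276 -0.0294 0 0; -0.0276 -0.0294 0 0; -0.0276 -0.0294 0 0; -0.0276 -0.0294 0 0; -0.0276 -0.0294 0 0", "grip": 0.6}}

```text
time: 1.35
position: [505.8, 103.8, 231.0]
tool_rot: [-0.232, -3.132, -0.0]
force: [0.5, 1.1, -0.4]
opening: 51.3
grip_force: 0.0
```

Emit:
{"name": "send_rows", "arguments": {"deltas": "-0.0276 -0.0294 0 0; -0.0276 -0.0294 0 0; -0.0276 -0.0294 0 0; 0 0 0 0; 0 0 0 0"}}

```text
time: 1.77
position: [574.8, 4.4, 230.2]
tool_rot: [-0.237, -3.131, -0.0]
force: [0.0, 0.6, 1.0]
opening: 51.0
grip_force: 0.0
```

Emit:
{"name": "send_rows", "arguments": {"deltas": "0.0028 -0.0004 0.016 0; 0 0 0.016 0; 0 0 0.016 0; 0 0 0.016 0; 0 0 0.012 0", "grip": 0.45}}

```text
time: 2.18
position: [569.7, 7.9, 153.8]
tool_rot: [-0.229, -3.131, -0.001]
force: [-1.0, -0.6, -0.2]
opening: 38.4
grip_force: 0.0
```

Emit:
{"name": "send_rows", "arguments": {"deltas": "0 0 0 0; 0 0 0 0; 0 0 0 0; 0 0 0 0; 0 0 0 0", "grip": 0.28}}

```text
time: 2.6
position: [572.1, 6.5, 156.4]
tool_rot: [0.231, 3.131, 0.0]
force: [0.2, -0.5, -0.0]
opening: 23.8
grip_force: 0.0
```

```bash
python3 - <<'E'
from h import *
from bench import bot
s=bot.get_state();print(s["position"],s["tool_rot"],s["force"],s["torque"],s["opening"])
f=bot.grab_frame("scene");np.savez("scene1.npz",**f)
cv2.imwrite("pics/s1.png",cv2.resize(f["image"][100:240,270:430,::-1],None,fx=4.2,fy=4.2,interpolation=2))
E
```

```text
[572.10249173   6.4757593  156.4235663 ] [2.31305152e-01 3.13109925e+00 1.16552927e-04] [ 0.18245653 -0.51122643 -0.04742694] [-0.01592628 -0.01241609  0.00981028] 23.7632292542228
```

View pics/s1.png

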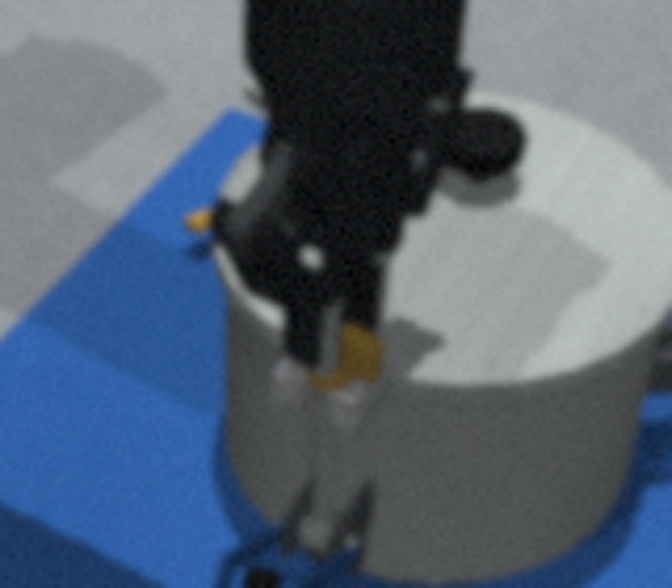

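The nut's wing (crop 355,350) sits between the two fingers (310,335 and 365,290), clear on both sides. I'll centre and close in steps, feeling for the wings.

Emit:
{"name": "send_rows", "arguments": {"deltas": "0 -0.002 0.003 0; 0 0 0 0; 0 0 0 0; 0 0 0 0; 0 0 0 0", "grip": 0.2}}

```text
time: 3.07
position: [571.1, 4.3, 152.3]
tool_rot: [-0.232, -3.133, -0.0]
force: [0.4, 0.2, 0.5]
opening: 16.9
grip_force: 0.0
```

Emit:
{"name": "send_rows", "arguments": {"deltas": "0 0 0 0; 0 0 0 0; 0 0 0 0; 0 0 0 0; 0 0 0 0", "grip": 0.16}}

```text
time: 3.48
position: [571.2, 4.3, 152.3]
tool_rot: [0.232, 3.133, 0.0]
force: [-0.6, -0.1, -0.6]
opening: 13.8
grip_force: 0.0
```

Emit:
{"name": "send_rows", "arguments": {"deltas": "0 0 0 0; 0 0 0 0; 0 0 0 0; 0 0 0 0; 0 0 0 0", "grip": 0.135}}

```text
time: 3.9
position: [571.2, 4.4, 152.3]
tool_rot: [0.232, 3.133, 0.001]
force: [0.1, 0.9, 0.0]
opening: 11.8
grip_force: 0.4
```

Emit:
{"name": "send_rows", "arguments": {"deltas": "0 0 0 0; 0 0 0 0; 0 0 0 0; 0 0 0 0; 0 0 0 0", "grip": 0.12}}

```text
time: 4.32
position: [571.2, 4.4, 152.3]
tool_rot: [0.232, 3.133, 0.0]
force: [0.3, 1.3, -0.2]
opening: 10.3
grip_force: 0.7
```

Emit:
{"name": "send_rows", "arguments": {"deltas": "0 0 0 0; 0 0 0 0; 0 0 0 0; 0 0 0 0; 0 0 0 0", "grip": 0.0}}

```text
time: 4.73
position: [571.3, 4.4, 152.4]
tool_rot: [0.232, 3.133, 0.0]
force: [0.8, 0.8, 0.8]
opening: 8.3
grip_force: 59.1
```

```bash
python3 - <<'E'
from bench import bot
s=bot.get_state();print(*[(k,s[k].round(3)) for k in("position","tool_rot","force","torque","joint_pos")],s["opening"],s["grip_force"])
E
```

```text
('position', array([571.271,   4.375, 152.42 ])) ('tool_rot', array([0.232, 3.133, 0.   ])) ('force', array([0.794, 0.831, 0.779])) ('torque', array([ 0.343, -0.045, -0.074])) ('joint_pos', array([-0.104,  0.402, -0.088,  1.08 ,  0.   ,  0.044])) 8.349415892168699 59.109249114990234
```

Emit:
{"name": "send_rows", "arguments": {"deltas": "0 0 -0.00015 -0.06; 0 0 -0.00015 -0.06; 0 0 -0.00015 -0.06; 0 0 -0.00015 -0.06; 0 0 -0.00015 -0.06"}}

```text
time: 5.15
position: [571.3, 4.3, 153.2]
tool_rot: [-0.243, 3.132, -0.0]
force: [-0.5, 1.1, 1.8]
opening: 8.6
grip_force: 59.3
```

Emit:
{"name": "send_rows", "arguments": {"deltas": "0 0 -0.00015 -0.06; 0 0 -0.00015 -0.06; 0 0 -0.00015 -0.06; 0 0 -0.00015 -0.06; 0 0 -0.00015 -0.06"}}

```text
time: 5.57
position: [571.3, 4.2, 154.0]
tool_rot: [-0.709, 3.06, -0.001]
force: [0.8, 0.5, 1.6]
opening: 8.4
grip_force: 59.2
```

Emit:
{"name": "send_rows", "arguments": {"deltas": "0 0 -0.00018 -0.07; 0 0 -0.00018 -0.07; 0 0 -0.00018 -0.07; 0 0 -0.00018 -0.07; 0 0 -0.00018 -0.07"}}

```text
time: 5.98
position: [571.4, 4.1, 154.8]
tool_rot: [-1.231, 2.89, -0.001]
force: [-0.0, 0.1, 0.6]
opening: 8.5
grip_force: 59.2
```

Emit:
{"name": "send_rows", "arguments": {"deltas": "0 0 -0.00018 -0.07; 0 0 -0.00018 -0.07; 0 0 -0.00018 -0.07; 0 0 -0.00018 -0.07; 0 0 -0.00018 -0.07"}}

```text
time: 6.4
position: [571.5, 4.0, 155.8]
tool_rot: [-1.715, 2.631, -0.001]
force: [0.0, 0.8, 0.9]
opening: 8.6
grip_force: 59.2
```

```bash
python3 - <<'E'
from bench import bot
s=bot.get_state();print(*[(k,s[k].round(3)) for k in("position","tool_rot","force","torque","joint_pos")],s["opening"],s["grip_force"])
E
```

```text
('position', array([571.545,   4.015, 155.803])) ('tool_rot', array([-1.715e+00,  2.631e+00, -1.000e-03])) ('force', array([0.003, 0.809, 0.891])) ('torque', array([ 0.203, -0.227, -0.109])) ('joint_pos', array([-0.104,  0.4  , -0.082,  1.087, -0.   , -1.259])) 8.587972913987821 59.18493211269379
```

Emit:
{"name": "send_rows", "arguments": {"deltas": "0 0 -0.00018 -0.07; 0 0 -0.00018 -0.07; 0 0 -0.00018 -0.07; 0 0 -0.00018 -0.07; 0 0 -0.00018 -0.07"}}

```text
time: 6.82
position: [571.7, 4.0, 156.7]
tool_rot: [-2.147, 2.293, -0.002]
force: [1.2, 1.3, -0.0]
opening: 8.8
grip_force: 59.2
```

Emit:
{"name": "send_rows", "arguments": {"deltas": "0 0 -0.00018 -0.07; 0 0 -0.00018 -0.07; 0 0 -0.00018 -0.07; 0 0 -0.00018 -0.07; 0 0 -0.00018 -0.07"}}

```text
time: 7.23
position: [571.7, 4.0, 157.6]
tool_rot: [-2.514, 1.884, -0.002]
force: [1.6, 0.6, 0.2]
opening: 8.5
grip_force: 59.2
```

Emit:
{"name": "send_rows", "arguments": {"deltas": "0 0 -0.00018 -0.07; 0 0 -0.00018 -0.07; 0 0 -0.00018 -0.07; 0 0 -0.00018 -0.07; 0 0 -0.00018 -0.07"}}

```text
time: 7.65
position: [571.8, 4.1, 158.5]
tool_rot: [-2.803, 1.417, -0.002]
force: [1.5, 0.3, 0.4]
opening: 8.4
grip_force: 59.1
```

Emit:
{"name": "send_rows", "arguments": {"deltas": "0 0 -0.00018 -0.07; 0 0 -0.00018 -0.07; 0 0 -0.00018 -0.07; 0 0 -0.00018 -0.07; 0 0 -0.00018 -0.07"}}

```text
time: 8.07
position: [571.9, 4.1, 159.4]
tool_rot: [-3.007, 0.907, -0.002]
force: [1.2, 1.3, 0.1]
opening: 8.3
grip_force: 59.1
```

Emit:
{"name": "send_rows", "arguments": {"deltas": "0 0 -0.00018 -0.07; 0 0 -0.00018 -0.07; 0 0 0 0; 0 0 0 0; 0 0 0 0"}}

```text
time: 8.48
position: [571.8, 4.2, 159.8]
tool_rot: [-3.062, 0.702, -0.002]
force: [3.3, -0.2, 0.6]
opening: 8.3
grip_force: 59.2
```

```bash
python3 - <<'E'
from bench import bot
s=bot.get_state();print(*[(k,s[k].round(3)) for k in("position","tool_rot","force","torque","joint_pos")],s["opening"],s["grip_force"])
E
```

```text
('position', array([571.806,   4.209, 159.767])) ('tool_rot', array([-3.062e+00,  7.020e-01, -2.000e-03])) ('force', array([ 3.263, -0.213,  0.568])) ('torque', array([ 0.306, -0.602,  0.093])) ('joint_pos', array([-0.104,  0.398, -0.075,  1.096, -0.   , -2.795])) 8.310896323072253 59.15099769830704
```

Emit:
{"name": "send_rows", "arguments": {"deltas": "0 0 0 0; 0 0 0 0; 0 0 0 0; 0 0 -0.005 0; 0 0 -0.008 0", "grip": 0.5}}

```text
time: 8.9
position: [570.0, 4.3, 172.0]
tool_rot: [3.062, -0.7, -0.004]
force: [0.1, -0.2, 0.3]
opening: 42.9
grip_force: 0.0
```

Emit:
{"name": "send_rows", "arguments": {"deltas": "0 0 -0.01 0; 0 0 -0.01 0; 0 0 0 0; -0.0083 -0.0154 0 0; -0.0083 -0.0154 0 0"}}

```text
time: 9.32
position: [570.2, 38.9, 193.4]
tool_rot: [-3.062, 0.703, -0.003]
force: [0.6, -0.4, -0.5]
opening: 42.7
grip_force: 0.0
```

Emit:
{"name": "send_rows", "arguments": {"deltas": "0 0 0 0; 0 0 0 0; 0 0 0 0; 0 0 0 0; 0 0 0 0", "grip": 0}}

```text
time: 9.73
position: [569.7, 38.6, 192.6]
tool_rot: [3.062, -0.701, 0.0]
force: [0.5, -0.6, 0.2]
opening: -0.0
grip_force: 0.0
```

```bash
python3 - <<'E'
from h import *
from bench import bot
s=bot.get_state();print(s["position"],s["tool_rot"],s["force"],s["opening"])
f=bot.grab_frame("scene");np.savez("scene2.npz",**f)
cv2.imwrite("pics/s2.png",cv2.resize(f["image"][100:240,270:430,::-1],None,fx=4.2,fy=4.2,interpolation=2))
E
```

```text
[569.66966182  38.5982235  192.59947606] [ 3.06219499e+00 -7.01309228e-01  2.70570342e-04] [ 0.52108495 -0.58516272  0.19833775] -0.0020320755854300234
```

View pics/s2.png

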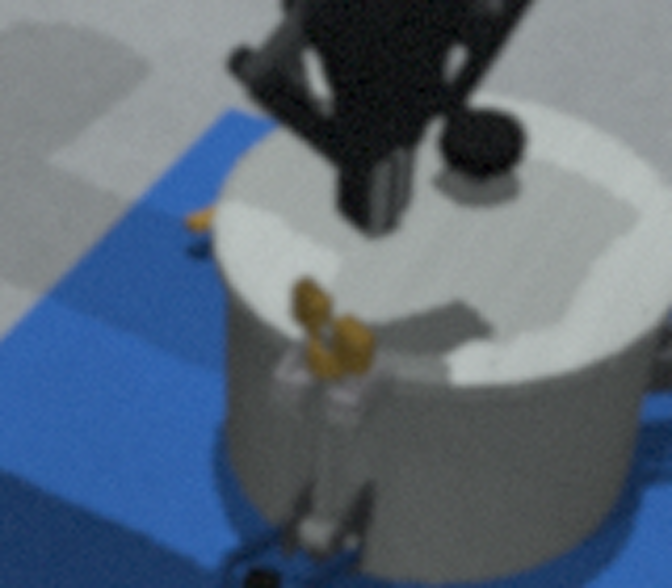

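The nut is raised and clear (crop 335,335), and the shut fingers are inward of it over the lid (375,215). Lower, then push outward gently.

Emit:
{"name": "send_rows", "arguments": {"deltas": "0 0 0.015 0; 0 0 0.015 0; 0 0 0 0; 0.0024 0.0044 0 0; 0.0024 0.0044 0 0"}}

```text
time: 10.2
position: [570.3, 28.8, 163.1]
tool_rot: [3.063, -0.7, 0.001]
force: [-0.1, -0.1, -0.1]
opening: 0.1
grip_force: 0.0
```

Emit:
{"name": "send_rows", "arguments": {"deltas": "0.001 0.0018 0 0; 0.001 0.0018 0 0; 0.001 0.0018 0 0; 0.001 0.0018 0 0; 0 0 0 0"}}

```text
time: 10.62
position: [571.1, 20.7, 163.1]
tool_rot: [-3.062, 0.7, -0.002]
force: [0.6, -0.4, 0.8]
opening: -0.3
grip_force: 0.2
```

Emit:
{"name": "send_rows", "arguments": {"deltas": "0.0005 0.0009 0 0; 0.0005 0.0009 0 0; 0.0005 0.0009 0 0; 0.0005 0.0009 0 0; 0 0 0 0"}}

```text
time: 11.03
position: [570.9, 16.8, 162.6]
tool_rot: [-3.063, 0.7, -0.0]
force: [-0.2, 0.7, 0.7]
opening: -0.1
grip_force: 0.5
```

Emit:
{"name": "send_rows", "arguments": {"deltas": "0.0005 0.0009 0 0; 0.0005 0.0009 0 0; 0.0005 0.0009 0 0; 0.0005 0.0009 0 0; 0 0 0 0"}}

```text
time: 11.45
position: [571.0, 12.6, 162.5]
tool_rot: [3.062, -0.7, -0.0]
force: [0.3, 0.5, 0.5]
opening: 0.0
grip_force: 0.4
```

Emit:
{"name": "send_rows", "arguments": {"deltas": "0.0005 0.0009 0 0; 0.0005 0.0009 0 0; 0.0005 0.0009 0 0; 0.0005 0.0009 0 0; 0.0005 0.0009 0 0"}}

```text
time: 11.87
position: [571.2, 7.6, 162.4]
tool_rot: [-3.063, 0.7, 0.001]
force: [1.3, 0.6, -0.4]
opening: -0.2
grip_force: 0.5
```

Emit:
{"name": "send_rows", "arguments": {"deltas": "0.0024 0.0044 0.0005 0; 0.0024 0.0044 0.0007 0; 0.0024 0.0044 0.0008 0; 0.0024 0.0044 0.001 0; 0.0024 0.0044 0.001 0"}}

```text
time: 12.28
position: [572.4, -18.1, 158.3]
tool_rot: [3.062, -0.701, -0.001]
force: [0.9, 0.7, 0.1]
opening: -0.0
grip_force: 0.4
```

Emit:
{"name": "send_rows", "arguments": {"deltas": "0.0024 0.0044 0.0015 0; 0.0024 0.0044 0.0018 0; 0.0024 0.0044 0.002 0; 0.0024 0.0044 0.0022 0; 0.0024 0.0044 0.0025 0"}}

```text
time: 12.7
position: [573.9, -43.0, 148.4]
tool_rot: [3.063, -0.7, 0.0]
force: [-0.1, 1.0, 1.2]
opening: -0.0
grip_force: 0.3
```

Emit:
{"name": "send_rows", "arguments": {"deltas": "0.0016 0.003 0.0024 0; 0.0016 0.003 0.0024 0; 0.0016 0.003 0.0024 0; 0.0016 0.003 0.0024 0; 0.0016 0.003 0.0024 0"}}

```text
time: 13.12
position: [574.6, -59.7, 136.3]
tool_rot: [-3.063, 0.7, -0.0]
force: [0.4, 0.3, 0.9]
opening: -0.3
grip_force: 0.3
```

```bash
python3 - <<'E'
from h import *
from bench import bot
s=bot.get_state();print(s["position"],s["tool_rot"],s["force"],s["opening"])
f=bot.grab_frame("scene");np.savez("scene3.npz",**f)
cv2.imwrite("pics/s3.png",cv2.resize(f["image"][100:280,260:430,::-1],None,fx=3.3,fy=3.3,interpolation=2))
E
```

```text
[574.59024071 -59.66556317 136.33698879] [-3.06250787e+00  6.99844020e-01 -2.22691115e-04] [0.37897406 0.33886962 0.93850984] -0.34756189509667856
```

View pics/s3.png

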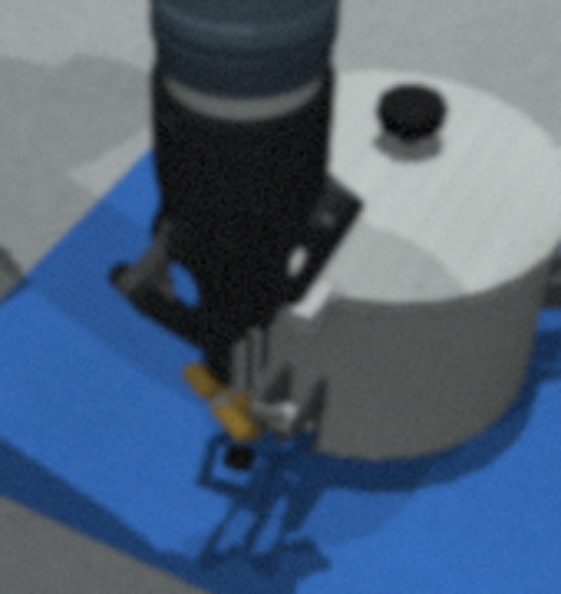

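Bolt is swung out (~0.75 rad), the nut at crop (220,400) under the fingertip; the rubber pad is just below, at (238,457). Continue a little, then move to the shank to press.

Emit:
{"name": "send_rows", "arguments": {"deltas": "0.0013 0.0024 0.0027 0; 0.0013 0.0024 0.0027 0; 0.0013 0.0024 0.0027 0; 0.0013 0.0024 0.0027 0; 0.0013 0.0024 0.0027 0"}}

```text
time: 13.58
position: [575.2, -73.3, 122.8]
tool_rot: [-3.063, 0.7, -0.0]
force: [-0.0, 0.9, 1.0]
opening: 0.1
grip_force: 0.3
```

Emit:
{"name": "send_rows", "arguments": {"deltas": "0 0 -0.01 0; 0 0 -0.02 0; -0.0076 -0.0141 -0.005 0; -0.0076 -0.0141 0 0; 0 0 0 0"}}

```text
time: 14.0
position: [574.0, -39.0, 159.5]
tool_rot: [-3.062, 0.696, -0.002]
force: [-0.6, -0.4, -0.2]
opening: -0.0
grip_force: 0.0
```

```bash
python3 - <<'E'
from h import *
from bench import bot
s=bot.get_state();print(s["position"],s["force"])
f=bot.grab_frame("scene");np.savez("scene4.npz",**f)
W=cloud(f);im=f["image"].astype(int)
b=(im[...,0]>im[...,2]*1.7)&(im[...,0]>80)&(im[...,1]>im[...,2]*1.2)&(W[...,0]>530)&(W[...,0]<620)&(W[...,1]<-40)&(W[...,1]>-160)
P=W[b];print(b.sum(),np.argwhere(b).mean(0),P.mean(0),P.min(0),P.max(0))
cv2.imwrite("pics/s4.png",cv2.resize(f["image"][100:280,260:430,::-1],None,fx=3.3,fy=3.3,interpolation=2))
E
```

```text
[574.01305527 -38.98166221 159.49794585] [-0.62967358 -0.44908935 -0.1663938 ]
168 [234.26190476 323.83333333] [580.11200452 -90.29995776 123.02200758] [ 559.15996645 -102.19781645  112.67194039] [597.72417842 -71.93186711 135.37331094]
```

View pics/s4.png

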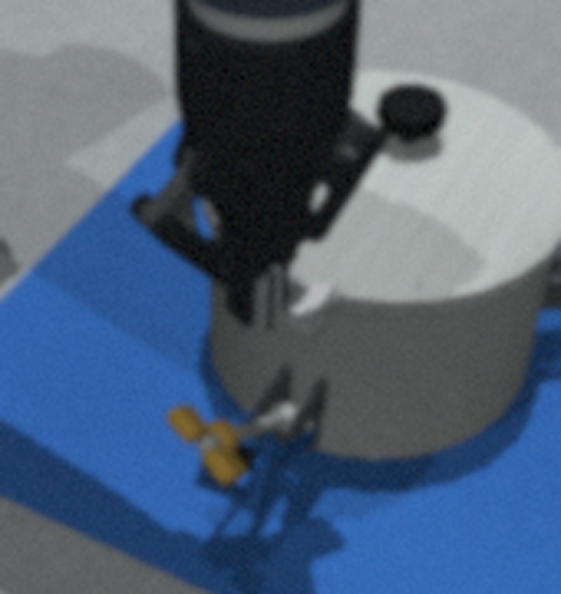

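The bolt stands at about 0.92 rad, its nut at crop (210,445) and shank free up to the hinge at (290,410). I turn the gripper so its linkage lies across the bolt, clear of the lug, then press on the shank.

Emit:
{"name": "send_rows", "arguments": {"deltas": "0 0 0 0.12; 0 0 0 0.12; 0 0 0 0.12; 0 0 0 0.12; 0 0 0 0.12"}}

```text
time: 14.47
position: [573.5, -41.8, 158.0]
tool_rot: [2.713, -1.582, -0.0]
force: [0.1, -0.6, 0.2]
opening: -0.0
grip_force: 0.0
```

Emit:
{"name": "send_rows", "arguments": {"deltas": "0 0 0 0.12; 0 0 0 0.12; 0 0 0 0.12; 0 0 0 0.12; 0 0 0 0"}}

```text
time: 14.88
position: [573.5, -41.8, 158.0]
tool_rot: [2.264, -2.177, -0.0]
force: [0.0, 0.6, 0.5]
opening: -0.1
grip_force: 0.0
```

Emit:
{"name": "send_rows", "arguments": {"deltas": "0.0055 0 0 0; 0.0055 0 0 0; 0 0 0.012 0; 0 0 0.012 0; 0 0 0 0"}}

```text
time: 15.3
position: [572.6, -52.6, 131.9]
tool_rot: [2.266, -2.172, -0.005]
force: [-0.5, 0.7, -0.2]
opening: -0.1
grip_force: 0.0
```

Emit:
{"name": "send_rows", "arguments": {"deltas": "0 0 0.008 0; 0 0 0.008 0; 0 0 0.006 0; 0 0 0 0; 0 0 0 0"}}

```text
time: 15.72
position: [573.8, -51.9, 111.6]
tool_rot: [2.267, -2.174, -0.001]
force: [-0.2, -0.1, 1.0]
opening: 0.3
grip_force: 0.0
```

Emit:
{"name": "send_rows", "arguments": {"deltas": "0 0 0.0015 0; 0 0 0.0015 0; 0 0 0.0015 0; 0 0 0.0015 0; 0 0 0 0"}}

```text
time: 16.13
position: [574.0, -51.9, 105.8]
tool_rot: [2.267, -2.175, -0.0]
force: [-0.5, 0.5, -0.2]
opening: 0.0
grip_force: 0.0
```

Emit:
{"name": "send_rows", "arguments": {"deltas": "0.0006 0 0.001 0; 0.0006 0 0.001 0; 0.0006 0 0.001 0; 0.0006 0 0.001 0; 0.0006 0 0.001 0"}}

```text
time: 16.55
position: [574.4, -55.1, 101.1]
tool_rot: [-2.267, 2.175, -0.0]
force: [0.2, -0.1, 0.7]
opening: 0.0
grip_force: 0.3
```

Emit:
{"name": "send_rows", "arguments": {"deltas": "0.0006 0 0.001 0; 0.0006 0 0.001 0; 0.0006 0 0.001 0; 0.0006 0 0.001 0; 0 0 0 0"}}

```text
time: 16.97
position: [574.3, -57.5, 96.8]
tool_rot: [2.267, -2.175, -0.001]
force: [-0.0, 0.1, 0.9]
opening: -0.0
grip_force: 0.1
```

Emit:
{"name": "send_rows", "arguments": {"deltas": "0.0004 0 0.0008 0; 0.0004 0 0.0008 0; 0.0004 0 0.0008 0; 0.0004 0 0.0008 0; 0 0 0 0"}}

```text
time: 17.38
position: [574.5, -59.0, 94.0]
tool_rot: [-2.267, 2.175, -0.0]
force: [-0.5, 0.6, 3.4]
opening: -0.1
grip_force: 1.2
```

Emit:
{"name": "send_rows", "arguments": {"deltas": "0.0002 0 0.0006 0; 0.0002 0 0.0006 0; 0 0 0 0; 0 0 0 0; 0 0 0 0"}}

```text
time: 17.8
position: [574.6, -59.5, 93.1]
tool_rot: [-2.267, 2.175, -0.001]
force: [-1.5, 0.3, 4.8]
opening: 0.3
grip_force: 2.2
```

Emit:
{"name": "send_rows", "arguments": {"deltas": "0.0002 0 0.0006 0; 0.0002 0 0.0006 0; 0 0 0 0; 0 0 0 0; 0 0 0 0"}}

```text
time: 18.22
position: [574.6, -59.9, 92.2]
tool_rot: [-2.267, 2.175, -0.001]
force: [-3.1, 1.1, 7.1]
opening: -0.2
grip_force: 3.1
```

Emit:
{"name": "send_rows", "arguments": {"deltas": "0 0 -0.0008 0; 0 0 -0.0008 0; 0 0 -0.0015 0; 0 0 -0.003 0; 0 0 -0.005 0"}}

```text
time: 18.63
position: [574.0, -59.8, 102.0]
tool_rot: [2.266, -2.174, -0.002]
force: [-0.1, 0.4, 0.1]
opening: -0.1
grip_force: 0.0
```

Emit:
{"name": "send_rows", "arguments": {"deltas": "0 0 -0.01 0; 0 0 -0.015 0; 0 0 -0.02 0; 0 0 -0.02 0; 0 0 0 0"}}

```text
time: 19.05
position: [577.3, -60.5, 172.6]
tool_rot: [-2.264, 2.172, -0.011]
force: [1.1, 0.4, -0.4]
opening: 0.1
grip_force: 0.0
```

```bash
python3 - <<'E'
from h import *
from bench import bot
s=bot.get_state();print(s["position"],s["force"])
f=bot.grab_frame("scene")
W=cloud(f);im=f["image"].astype(int)
b=(im[...,0]>im[...,2]*1.7)&(im[...,0]>80)&(im[...,1]>im[...,2]*1.2)&(W[...,0]>530)&(W[...,0]<620)&(W[...,1]<-40)&(W[...,1]>-160)
P=W[b];print(b.sum(),np.argwhere(b).mean(0),P.mean(0),P.min(0),P.max(0))
cv2.imwrite("pics/s5.png",cv2.resize(f["image"][130:280,260:430,::-1],None,fx=4,fy=4,interpolation=2))
E
```

```text
[577.29706148 -60.46241345 172.59411878] [ 1.12069138  0.40704387 -0.38902977]
184 [241.75543478 321.54347826] [579.567653   -96.63876365 110.8859924 ] [ 559.09260083 -109.97226788  102.14236252] [597.7111526  -76.76440124 122.80197029]
```

View pics/s5.png

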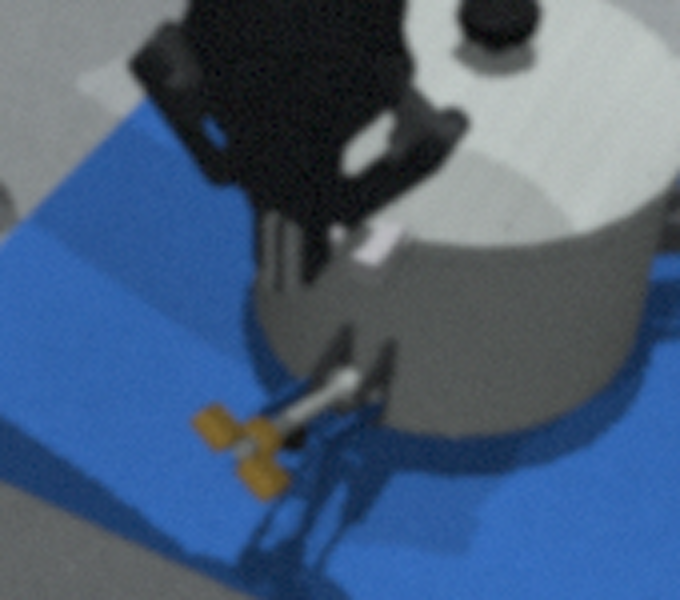

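The bolt lies against its pad: the shank runs from hinge (345,380) to the nut (250,445), with the pad under it at (290,440). The gripper is clear, and the force slope of about 2 N/mm matched the sprung pad.

```bash
python3 -c "
from bench import bot
print(bot.sign_off())"
```

```text
the job is handed in; nothing more can be done
None
```

The job is handed in with no verdict returned: I loosened the wing nut about 2.85 rad, swung the bolt out to roughly 1.07 rad, pressed it on its rest with an estimated 6–7 N and let it go, with the bystanders untouched and about 19 s on the clock.

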